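Close the denture flask with the bench ratchet clamp, then release and draw the jaw back

TASK

Close the brass flask on the bench clamp: pump the orange trigger until the jaw has pushed the loose half flush against the fixed half, and stop gently once they meet. Then press the red release lever fully down (it stays down) and, only then, slide the jaw fully back home by its red T-grip, leaving the flask shut in its guides. Do not touch the loose flask half with the gripper, do not move the jaw by hand before the lever is down, and leave the other things where they are.

Things in the scene. Friction and masses are not known exactly. Their poses are not given: they have to be found in the camera images.
- clamp: Grey bench clamp fixed to the counter; base 120 x 470 x 14 mm. Origin on its centre line at the underside, z up; +y is the way the jaw advances, towards the flask. In this frame (mm): blue housing x -28..28, y -175..-50, top z 114; black palm post x -20..20, y -156..-138, top z 150; trigger axle y -94, z 102; lever axle y -164, z 82; guide rails beside the flask x +-41..52, top z 28.
- trigger_pad (a point): Middle of the ribbed front (+y) face of the orange trigger, an upright lever 22 mm wide, 14 thick, 75 mm above its axle, 17 below its free end; about 173 mm above the counter at rest, above the palm post. Push it in the clamp's -y, towards the post. It leans forward 0.225 rad at rest, as far back at full stroke: this point goes back 33 mm, its height within 5 mm.
- trigger (a joint): 0 at rest (a spring returns it), 0.45 rad fully squeezed. A full stroke takes 2 to 12 N at the pad and advances the jaw 9 to 25 mm (up to 9 mm is ratchet slack); three to eight strokes close the flask. Once closed it goes stiff before full stroke. A push of 15 to 20 N then is plenty; over about 45 N squeezes the flask too hard.
- lever_pad (a point): Top surface at the free end of the red release lever (a paddle 36 mm wide), behind the palm post, 62 mm behind its axle, 99 mm above the counter when up. Press down here; it goes down about 24 mm and stays where it is left.
- release (a joint): Release lever angle: 0 up (ratchet engaged: the jaw can only advance, with up to 10 mm of back play), 0.4 rad fully down (ratchet free: the jaw slides both ways). Takes about 5 to 10 N, stays by friction.
- jaw_slide (a joint): Jaw position along the clamp's +y: 0 fully back home, starts 0 to 0.025 m, 0.079 m when the flask is closed. Slides with about 3 to 5 N of friction.
- jaw: The moving jaw with its toothed bar: steel plate 60 mm wide with a black rubber pad (56 mm wide, z 22..82 mm), and on top a red T-grip on a steel stem. Its frame is the clamp's frame shifted along y by the jaw position; the pad's face is 40 mm ahead of the origin in y.
- grip_mid (a point): Middle of the T-grip's crossbar: round bar 16 mm thick, 72 mm long across the clamp (along x), 140 mm above the counter, on a stem 12 mm thick. Push its +y side in the clamp's -y to send the jaw home. It is 16 mm behind the jaw's pressing face, so fingers in front of it stand over the flask, whose top is at 89 mm.
- flask_half: Loose half of the brass flask, 80 mm wide (x), 45 mm thick (y), 75 mm high, about 0.4 kg, between the guide rails, 15 to 35 mm from the fixed half at the start. Origin at the centre of its underside.
- loose_face (a point): Centre of the joint face (+y) of the loose half.
- fixed_face (a point): Centre of the joint face (-y) of the fixed half (50 mm thick, size else as the loose half, against the end stop); axes as the clamp's. The y of loose_face in this frame is 0 when closed, -0.015 to -0.035 at the start.
- cast_a: Bystander: yellow stone dental cast, 58 mm wide, 32 high, left front. Origin under its centre.
- cast_b: Bystander: white stone dental cast, 58 mm wide, 32 high, right front.
- white_tub: Bystander: white lidded tub, 144 mm across, 84 high, at the left.
- bottle: Bystander: small bottle with a red cap, 47 mm across, 100 high, behind the clamp.
- bur_block: Bystander: grey block with burs, 60 x 28 x 37 mm, right rear.

How it is judged:
By the outcome, as a careful person would: the job done as asked, in the order asked, and still so for the second after the job is handed in, with the robot touching nothing.
It also fails if it takes over 58 s, if anything falls off the work surface, if the arm or the gripper's body presses on something with over 40 N, if the wrist force passes 120 N, or if a joint passes its speed limit or range.

ROBOT

A 6-joint arm with a two-finger parallel gripper is mounted at the origin on a cart in front of the work surface, level with it; the furniture and walls round the work are solid. World frame = base frame: x ahead of the robot, y to its left, z up, the work surface at z = 0. Lengths are in m, angles in rad, forces in N, time in s.
With the tool pointing down it reaches from about 0.25 to 0.775 m from the base axis. Payload 4 kg.
Tool frame: the origin (TCP) lies midway between the tips of the shut fingers; the grasp point (between the pads) lies 19 mm behind it; z points along the fingers, y is the line along which they close (so a half turn about z gives the same grasp; the last joint's range is limited). The gripper opens to 94 mm and grips with 3 to 60 N. Pads are 16 mm wide; open, the fingers measure 119 mm over their backs; the gripper's body (75 mm by 177 mm) begins 78 mm behind the grasp point.
Start: joints at [-0.103, 0.087, 1.371, -0, 1.684, -0.103], TCP at [0.55, -0, 0.206] pointing down, gripper open.
Joint ranges: [-3.1, 3.1], [-0.76, 2.03], [0.27, 2.55], [-1.08, 4.22], [0.17, 2.65], [-2.57, 2.57]. Speed limits (rad/s): [2.79, 2.79, 3.14, 3.14, 3.14, 3.14].

INTERFACE

Orientations are given as [roll, pitch, yaw] about the fixed x, y, z axes, in that order (R = Rz(yaw) Ry(pitch) Rx(roll)).
In Python, from bench import robot gives the robot as it stands.
- The arm moves only by the tool servo_tool, never from a script. Its argument "moves" is a list of rows, each a list of 5 numbers: the shift along the tool's x, y, z in units of 25 mm (1.0 is 25 mm), then the turn about the tool's z in units of 6 degrees (1.0 is 6 degrees), then the closure, from 0 (fully open) to 1 (shut). In form: [[dx, dy, dz, yaw, gripper], ...]. A call has 1 to 10 rows; each row is the pose to reach, as a shift and turn from the pose commanded when the call began, along the tool's axes at that moment; what a row does not reach only later rows make up. A row lasts 1/12 s, in which the tool goes at most 41.7 mm and 7.16 degrees, less where a joint would pass 70% of its speed; a pose out of reach is approached as far as the arm can. A call with a gripper value outside its range is refused whole. The fingers move at their own pace and stop on an object; the grip force is fixed at half the most. Time passes only in rows, so rows that repeat a pose let the fingers close. It gives the time, the measured TCP pose, the force, the opening and the grip force at its end, in the units of the state.
- robot.get_obs(): the state, without advancing time (a new reading comes with each control period).
- robot.snapshot(name): name is "side" or "top" or "wrist"; returns a dict with "image" (400x640x3 uint8, blue, green, red), "fx", "fy", "cx", "cy" (pixels), "k1" (the pictures are not rectified: a ray, as slopes to the right and down, at radius r is drawn at 1 + k1 r^2 times it, then the intrinsics apply), "eye" and "orientation" of the camera in the world; the wrist camera has in their place "T_tool_cam" (4x4, takes a point from camera to tool coordinates, whose origin is the TCP and whose axes are the flange's). Camera axes: x right, y down, z forward; pixel columns grow to the right and rows downward; lengths in m; the calibration is good to about 2 mm. A picture is of the moment at which its call begins: read the wrist's pose just before it. There is no depth.
- robot.close_job(): hands the job in; it is judged then, once.
The state is a dict: "time": time; "joint_positions": joint angles; "qvel": joint speeds; "joint_torque": joint torques, N m; "tool_pos": TCP position; "ee_rot": TCP orientation; "wrist_force": force on the tool from outside, world axes, zero at the start; "wrist_torque": the same for the moment, N m; "width": finger opening in m; "finger_force": force on a finger pad.
Only numpy, scipy, OpenCV 4.12 (cv2) and the standard library are available. Lean on these libraries where they do the work, as an engineer would, in place of code of your own. Each camera call takes 0.05 s, during which the arm holds its last target. There are 200 camera calls.

## Working session

There is one attempt and no reset: what is moved stays moved. The work goes in short steps, Python scripts to look and compute and a tool call to move; the robot and the scene stay as the last step left them, time stands still between calls to the robot, and variables do not carry over. Pictures are saved under pics/ and viewed, at most 10 in all, crops included, and the job is handed in when it is done.

Besides the shell and the picture viewer there is one more tool, called after "Emit:" as name(argument=value, ...), one argument or row to a line, values as JSON. servo_tool: Moves the arm, as the interface text tells. Its arguments: {"type":"object","properties":{"moves":{"type":"array"}},"required":["moves"]}

```bash
mkdir -p pics; cat > h.py <<'E'
import numpy as np,cv2
from scipy.spatial.transform import Rotation as R
from bench import robot
def snap(n,f=None):
    s=robot.snapshot(n)
    if f: cv2.imwrite('pics/'+f,s['image'])
    return s
def rot(o):
    o=np.array(o,float)
    return o if o.shape==(3,3) else (R.from_euler('xyz',o).as_matrix() if o.size==3 else R.from_quat(o).as_matrix())
def ray(s,px):
    d=np.array([(px[0]-s['cx'])/s['fx'],(px[1]-s['cy'])/s['fy']]);u=d.copy()
    for _ in range(20): u=d/(1+s['k1']*(u@u))
    return np.array(s['eye']),rot(s['orientation'])@np.array([u[0],u[1],1])
def onz(s,px,z):
    e,d=ray(s,px); return e+d*(z-e[2])/d[2]
def proj(s,p):
    c=rot(s['orientation']).T@(np.array(p)-np.array(s['eye']));u=c[:2]/c[2];u=u*(1+s['k1']*(u@u))
    return np.array([u[0]*s['fx']+s['cx'],u[1]*s['fy']+s['cy']])
E
python3 - <<'E'
from h import *
for n in ['side','top']:
    s=snap(n,n+'0.png'); print(n,{k:v for k,v in s.items() if k!='image'})
print(robot.get_obs())
E
```

```text
side {'fx': 455.7935838553096, 'fy': 455.7935838553096, 'cx': 329.7377578027955, 'cy': 197.07071980295956, 'k1': -0.08490703461578321, 'eye': array([ 0.01585517, -0.32314719,  1.19871317]), 'orientation': array([-2.62524025,  0.00690085, -1.0288281 ])}
top {'fx': 429.7039381701926, 'fy': 429.7039381701926, 'cx': 323.0790479789455, 'cy': 199.52259086609487, 'k1': 0.004792137892090855, 'eye': array([0.06360129, 0.0764325 , 1.58309004]), 'orientation': array([-2.8210062 , -0.00730003, -1.749774  ])}
{'time': 0.1, 'joint_positions': array([-1.03074464e-01,  8.78967204e-02,  1.37204956e+00, -3.96568165e-05,
        1.68356273e+00, -1.03053833e-01]), 'qvel': array([ 1.46000070e-03, -6.18046574e-04, -3.29727065e-03, -2.35639172e-04,
       -1.55632148e-03,  4.26546741e-05]), 'joint_torque': array([ 2.25695316e-03, -3.41256917e+01, -3.03301656e+01,  7.19034858e-02,
        3.05556308e-02, -9.49158243e-05]), 'tool_pos': array([5.49536205e-01, 4.35103834e-05, 2.04439828e-01]), 'ee_rot': array([-3.13968241e+00, -1.57933864e-04,  1.57077112e+00]), 'wrist_force': array([-0.15121726,  0.08648205, -0.14639021]), 'wrist_torque': array([ 0.03648517, -0.03279808, -0.02439166]), 'finger_force': 0.0, 'width': 0.09439054250963648}
```

View pics/top0.png

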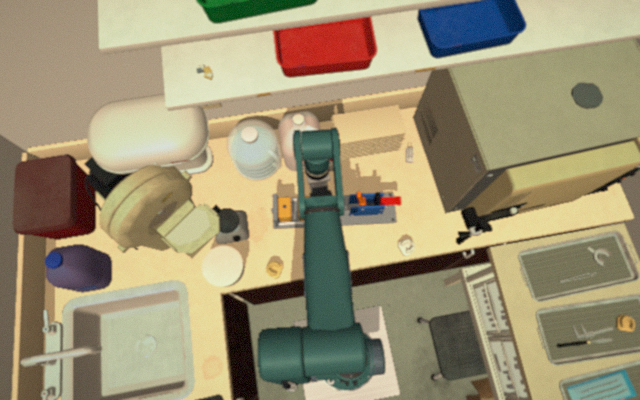

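View pics/side0.png

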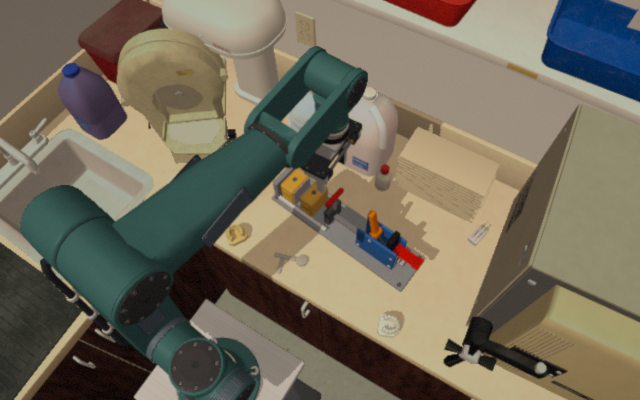

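```bash
python3 - <<'E'
from h import *
a=cv2.imread('pics/side0.png')[150:300,260:440];b=cv2.imread('pics/top0.png')[180:240,260:420]
cv2.imwrite('pics/c1.png',cv2.resize(a,None,fx=4,fy=4,interpolation=cv2.INTER_CUBIC)[:600])
cv2.imwrite('pics/c2.png',cv2.resize(b,None,fx=5,fy=5,interpolation=cv2.INTER_CUBIC))
E
```

```text
(no output)
```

View pics/c1.png

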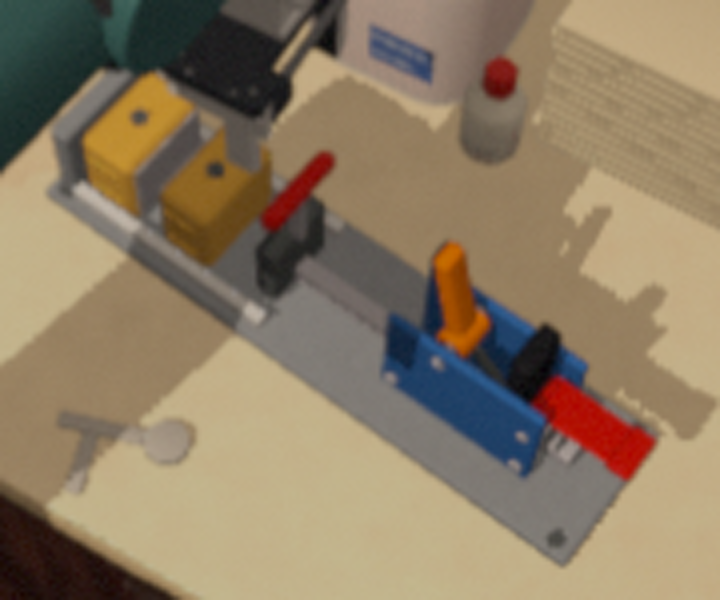

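View pics/c2.png

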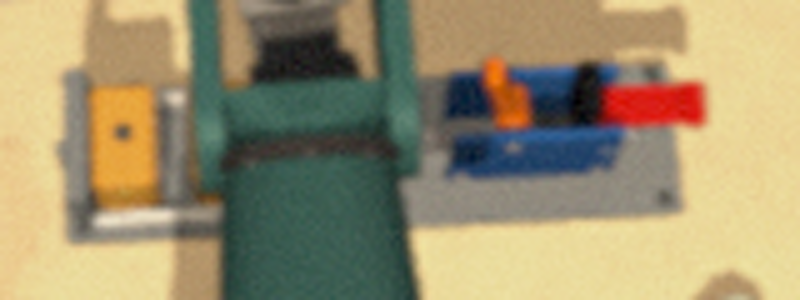

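```bash
python3 - <<'E'
from h import *
S=snap('side');T=snap('top')
c=lambda x,y:(260+x/4,150+y/4); t=lambda x,y:(260+x/5,180+y/5)
print('side NL,NR',onz(S,c(50,190),.014),onz(S,c(565,563),.014))
print('top NL NR FR FL',*[onz(T,t(*p),.014) for p in [(72,240),(682,210),(665,62),(70,70)]])
print('grip ends side',onz(S,c(328,158),.14),onz(S,c(270,222),.14))
print('lever end corners side z.1',onz(S,c(627,477),.099),onz(S,c(655,438),.099),'top',onz(T,t(704,85),.099),onz(T,t(704,123),.099))
print('trig top side',onz(S,c(450,245),.192),'top',onz(T,t(492,62),.192))
# red masks
for n,s in(('S',S),('T',T)):
    im=s['image'];h=cv2.cvtColor(im,cv2.COLOR_BGR2HSV)
    for nm,lo,hi in(('red',(0,180,90),(5,255,255)),('or',(7,200,150),(15,255,255))):
        m=cv2.inRange(h,lo,hi);m[:150]=0;k,l,st,ce=cv2.connectedComponentsWithStats(m)
        print(n,nm,[(list(st[i]),ce[i].round(1)) for i in range(1,k) if st[i][4]>15])
E
```

```text
side NL,NR [0.49875993 0.17722331 0.014     ] [ 0.43833557 -0.28356634  0.014     ]
top NL NR FR FL [0.495354   0.17275762 0.014     ] [ 0.43724996 -0.2849371   0.014     ] [ 0.55529043 -0.29939438  0.014     ] [0.62963985 0.15494004 0.014     ]
grip ends side [ 0.56407682 -0.02312243  0.14      ] [ 0.50204213 -0.0149765   0.14      ]
lever end corners side z.1 [ 0.4790913  -0.29482854  0.099     ] [ 0.51241071 -0.29877241  0.099     ] top [ 0.5063021  -0.30303196  0.099     ] [ 0.47793735 -0.29621132  0.099     ]
trig top side [ 0.52175277 -0.13502565  0.192     ] top [ 0.52037939 -0.13972289  0.192     ]
S red [([np.int32(381), np.int32(165), np.int32(8), np.int32(9), np.int32(46)], array([385. , 168.5])), ([np.int32(326), np.int32(188), np.int32(17), np.int32(19), np.int32(110)], array([333.8, 197.5])), ([np.int32(394), np.int32(245), np.int32(29), np.int32(25), np.int32(317)], array([408.2, 256.5]))]
S or [([np.int32(369), np.int32(211), np.int32(13), np.int32(27), np.int32(108)], array([373.6, 226. ]))]
T red [([np.int32(380), np.int32(197), np.int32(21), np.int32(8), np.int32(143)], array([390.2, 200.5]))]
T or [([np.int32(357), np.int32(192), np.int32(9), np.int32(13), np.int32(62)], array([360.6, 198.8]))]
```

Emit:
servo_tool(
  moves=[
    [-1.0, -0.3, 0, 0.6, 1],
    [-2.0, -0.6, 0, 1.22, 1],
    [-3.0, -0.9, 0, 1.22, 1],
    [-4.07, -1.1, 0, 1.22, 1],
    [-4.07, -1.1, 0.6, 1.22, 1],
    [-4.07, -1.1, 1.2, 1.22, 1],
    [-4.07, -1.1, 1.78, 1.22, 1],
    [-4.07, -1.1, 1.78, 1.22, 1],
    [-4.07, -1.1, 1.78, 1.22, 1],
  ],
)

```text
time: 0.95
tool_pos: [0.5218, -0.1016, 0.16]
ee_rot: [-3.139, -0.0, 1.443]
wrist_force: [0.6, -0.3, 0.7]
width: 0.0372
finger_force: 0.0
```

```bash
cat >> h.py <<'E'
TH=-.128;O=np.array([.527,-.062]);CX=np.array([np.cos(TH),np.sin(TH)]);CY=np.array([-CX[1],CX[0]])
def cl(p): d=np.array(p)[:2]-O; return np.array([d@CX,d@CY,p[2]]).round(4)
E
python3 - <<'E'
from h import *
o=robot.get_obs();print(cl(o['tool_pos']),o['ee_rot'],o['width'],o['time'])
S=snap('side','side1.png')
cv2.imwrite('pics/c3.png',cv2.resize(S['image'][140:290,260:440],None,fx=4,fy=4,interpolation=cv2.INTER_CUBIC))
E
```

```text
[-1.00e-04 -3.99e-02  1.60e-01] [-3.13915169e+00 -4.58565271e-04  1.44289503e+00] 0.037203333325824775 0.95
```

View pics/c3.png

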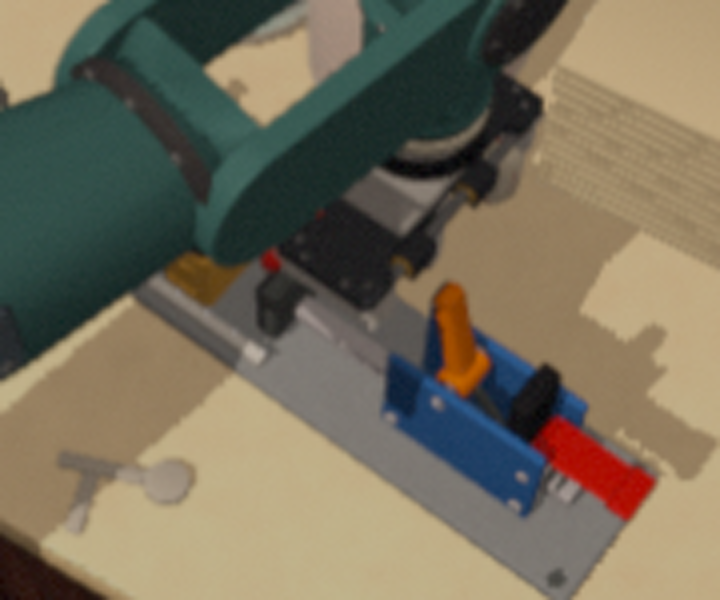

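Emit:
servo_tool(
  moves=[
    [0, 0, 0, 0, 1],
    [0, 0, 0, 0, 1],
    [-0.4, 0, 0, 0, 1],
    [-0.8, 0, 0, 0, 1],
    [-1.0, 0, 0, 0, 1],
    [-1.2, 0, 0, 0, 1],
    [-1.4, 0, 0, 0, 1],
    [-1.6, 0, 0, 0, 1],
  ],
)

```text
time: 1.67
tool_pos: [0.5179, -0.1408, 0.162]
ee_rot: [3.14, -0.003, 1.444]
wrist_force: [0.7, 4.1, 3.8]
width: 0.0004
finger_force: 2.5
```

Emit:
servo_tool(
  moves=[
    [-0.16, 0, 0, 0, 1],
    [-0.32, 0, 0, 0, 1],
    [-0.4, 0, 0, 0, 1],
    [-0.48, 0, 0, 0, 1],
    [-0.48, 0, 0, 0, 1],
  ],
)

```text
time: 2.08
tool_pos: [0.5165, -0.1522, 0.1622]
ee_rot: [3.14, -0.003, 1.444]
wrist_force: [0.6, 4.9, 3.4]
width: 0.0005
finger_force: 2.9
```

Emit:
servo_tool(
  moves=[
    [-0.08, 0, 0, 0, 1],
    [-0.16, 0, 0, 0, 1],
    [-0.16, 0, 0, 0, 1],
  ],
)

```text
time: 2.33
tool_pos: [0.516, -0.1555, 0.1619]
ee_rot: [3.14, -0.005, 1.444]
wrist_force: [0.7, 6.8, 3.8]
width: 0.0003
finger_force: 3.7
```

```bash
python3 - <<'E'
from h import *
o=robot.get_obs();print(cl(o['tool_pos']),o['wrist_force'])
S=snap('side','side2.png')
cv2.imwrite('pics/c4.png',cv2.resize(S['image'][140:290,260:440],None,fx=4,fy=4,interpolation=cv2.INTER_CUBIC))
E
```

```text
[ 0.0011 -0.0942  0.1619] [0.72385606 6.8050411  3.77047989]
```

View pics/c4.png

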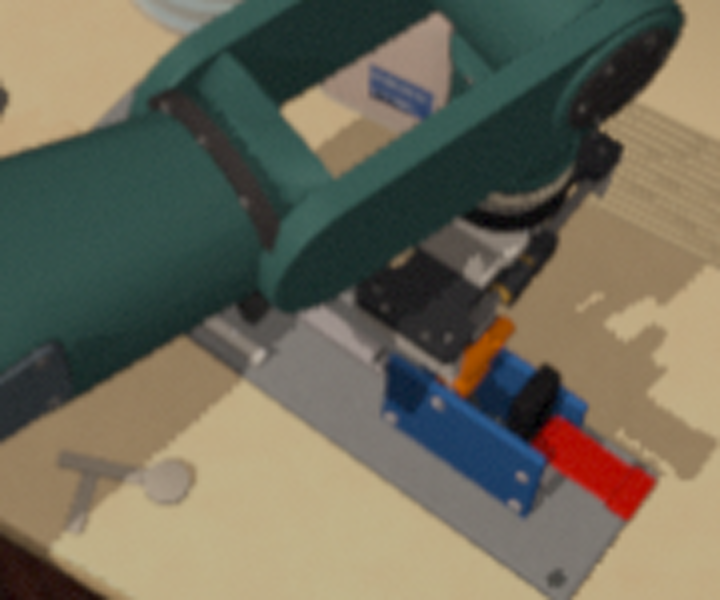

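Emit:
servo_tool(
  moves=[
    [-0.06, 0, 0, 0, 1],
    [-0.12, 0, 0, 0, 1],
    [-0.12, 0, 0, 0, 1],
  ],
)

```text
time: 2.63
tool_pos: [0.516, -0.156, 0.1619]
ee_rot: [3.14, -0.01, 1.446]
wrist_force: [1.1, 12.3, 4.4]
width: 0.0007
finger_force: 6.4
```

Emit:
servo_tool(
  moves=[
    [0.5, 0, 0, 0, 1],
    [1.1, 0, 0, 0, 1],
    [1.8, 0, 0, 0, 1],
    [1.8, 0, 0, 0, 1],
    [1.3, 0, 0, 0, 1],
    [0.9, 0, 0, 0, 1],
    [0.6, 0, 0, 0, 1],
    [0.3, 0, 0, 0, 1],
    [0.08, 0, 0, 0, 1],
    [0.08, 0, 0, 0, 1],
  ],
)

```text
time: 3.47
tool_pos: [0.5158, -0.1559, 0.1616]
ee_rot: [3.14, -0.01, 1.443]
wrist_force: [1.5, 12.6, 4.2]
width: 0.0009
finger_force: 6.8
```

```bash
python3 - <<'E'
from h import *
o=robot.get_obs();print(cl(o['tool_pos']),o['wrist_force'])
S=snap('side');T=snap('top')
a=cv2.resize(S['image'][150:290,260:440],None,fx=3,fy=3,interpolation=cv2.INTER_CUBIC)
b=cv2.resize(T['image'][180:240,260:420],None,fx=3,fy=3,interpolation=cv2.INTER_CUBIC)
m=np.zeros((600,540,3),np.uint8);m[:420]=a;m[420:600,:480]=b
cv2.imwrite('pics/c5.png',m)
E
```

```text
[ 0.0009 -0.0946  0.1616] [ 1.51386108 12.60355171  4.18140409]
```

View pics/c5.png

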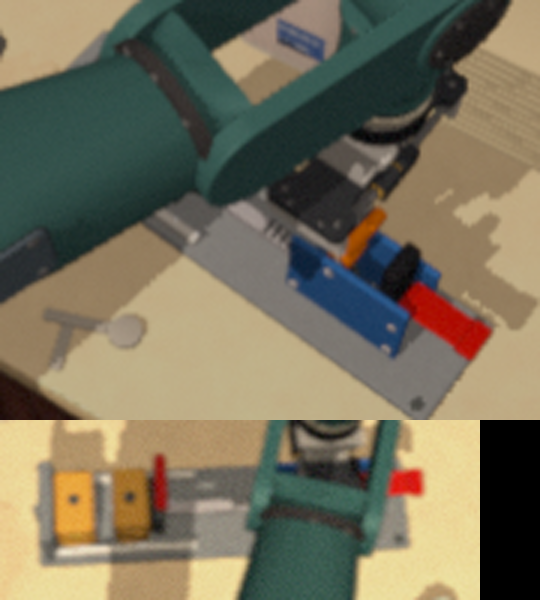

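```bash
cat > track.py <<'E'
from h import *
o=robot.get_obs();T=snap('top');h=cv2.cvtColor(T['image'],cv2.COLOR_BGR2HSV)
m=cv2.inRange(h,(0,150,70),(6,255,255))|cv2.inRange(h,(174,150,70),(180,255,255));m[:180]=0
k,l,st,ce=cv2.connectedComponentsWithStats(m)
for i in range(1,k):
    if st[i][4]>12 and 270<ce[i][0]<420: print('red',st[i].tolist(),'clamp@.145',cl(onz(T,ce[i],.145)))
print('tcp',cl(o['tool_pos']),o['wrist_force'].round(1),o['time'],o['width'])
E
python3 track.py
```

```text
red [311, 192, 5, 18, 69] clamp@.145 [-0.0058  0.0796  0.145 ]
red [389, 197, 12, 8, 85] clamp@.145 [-0.0173 -0.2087  0.145 ]
tcp [ 0.0009 -0.0945  0.1616] [ 1.6 13.   4.4] 3.5667 0.0006391224975639865
```

Emit:
servo_tool(
  moves=[
    [0.5, 0, 0, 0, 1],
    [1.1, 0, 0, 0, 1],
    [1.8, 0, 0, 0, 1],
    [1.8, 0, 0, 0, 1],
    [1.3, 0, 0, 0, 1],
    [1.0, 0, 0, 0, 1],
    [0.8, 0, 0, 0, 1],
    [0.6, 0, 0, 0, 1],
    [0.4, 0, 0, 0, 1],
    [0.4, 0, 0, 0, 1],
  ],
)

```text
time: 4.45
tool_pos: [0.5167, -0.1485, 0.1623]
ee_rot: [3.14, -0.004, 1.442]
wrist_force: [-0.5, 7.1, 6.0]
width: 0.0004
finger_force: 4.0
```

Emit:
servo_tool(
  moves=[
    [-0.12, 0, 0, 0, 1],
    [-0.24, 0, 0, 0, 1],
    [-0.36, 0, 0, 0, 1],
    [-0.36, 0, 0, 0, 1],
  ],
)

```text
time: 4.78
tool_pos: [0.5158, -0.1558, 0.162]
ee_rot: [3.14, -0.007, 1.443]
wrist_force: [1.4, 9.7, 5.1]
width: 0.0005
finger_force: 5.8
```

```bash
python3 track.py
```

```text
red [306, 192, 5, 19, 70] clamp@.145 [-0.0058  0.0974  0.145 ]
red [389, 197, 12, 8, 83] clamp@.145 [-0.0173 -0.2085  0.145 ]
tcp [ 0.0009 -0.0944  0.162 ] [1.4 9.7 5.1] 4.7833 0.00047013517280780496
```

Emit:
servo_tool(
  moves=[
    [0.5, 0, 0, 0, 1],
    [1.1, 0, 0, 0, 1],
    [1.76, 0, 0, 0, 1],
    [1.76, 0, 0, 0, 1],
    [1.5, 0, 0, 0, 1],
    [1.3, 0, 0, 0, 1],
    [1.2, 0, 0, 0, 1],
    [1.1, 0, 0, 0, 1],
    [1.0, 0, 0, 0, 1],
    [1.0, 0, 0, 0, 1],
  ],
)

```text
time: 5.67
tool_pos: [0.5186, -0.1333, 0.1612]
ee_rot: [3.141, -0.0, 1.442]
wrist_force: [1.0, 1.6, 0.6]
width: 0.0006
finger_force: 0.9
```

Emit:
servo_tool(
  moves=[
    [-0.1, 0, 0, 0, 1],
    [-0.2, 0, 0, 0, 1],
    [-0.2, 0, 0, 0, 1],
  ],
)

```text
time: 5.92
tool_pos: [0.5182, -0.1363, 0.1615]
ee_rot: [3.141, -0.003, 1.444]
wrist_force: [-0.0, 4.4, 3.2]
width: 0.0001
finger_force: 2.7
```

```bash
python3 track.py
```

```text
red [305, 192, 5, 19, 72] clamp@.145 [-0.0046  0.0987  0.145 ]
red [383, 197, 18, 8, 133] clamp@.145 [-0.0165 -0.1983  0.145 ]
tcp [ 0.0008 -0.0748  0.1615] [-0.   4.4  3.2] 5.9167 9.977347341387754e-05
```

Emit:
servo_tool(
  moves=[
    [-0.1, 0, 0, 0, 1],
    [-0.2, 0, 0, 0, 1],
    [-0.2, 0, 0, 0, 1],
  ],
)

```text
time: 6.22
tool_pos: [0.5178, -0.1399, 0.162]
ee_rot: [3.141, -0.005, 1.445]
wrist_force: [0.8, 8.3, 5.2]
width: 0.0005
finger_force: 4.3
```

Emit:
servo_tool(
  moves=[
    [-0.1, 0, 0, 0, 1],
    [-0.1, 0, 0, 0, 1],
  ],
)

```text
time: 6.38
tool_pos: [0.5177, -0.1406, 0.1621]
ee_rot: [3.141, -0.009, 1.446]
wrist_force: [0.2, 12.6, 5.5]
width: 0.0003
finger_force: 6.4
```

```bash
python3 track.py
```

```text
red [305, 192, 5, 19, 70] clamp@.145 [-0.0065  0.1004  0.145 ]
red [385, 197, 16, 8, 121] clamp@.145 [-0.0168 -0.2013  0.145 ]
tcp [ 0.0008 -0.0791  0.1621] [ 0.2 12.6  5.5] 6.3833 0.0002905248721433002
```

Emit:
servo_tool(
  moves=[
    [-0.06, 0, 0, 0, 1],
    [-0.12, 0, 0, 0, 1],
    [-0.12, 0, 0, 0, 1],
  ],
)

```text
time: 6.68
tool_pos: [0.5176, -0.1413, 0.1622]
ee_rot: [3.14, -0.013, 1.447]
wrist_force: [1.9, 18.2, 6.9]
width: 0.0003
finger_force: 8.9
```

```bash
python3 track.py; python3 - <<'E'
from h import *
T=snap('top');cv2.imwrite('pics/c6.png',cv2.resize(T['image'][182:242,265:345],None,fx=8,fy=8,interpolation=cv2.INTER_CUBIC))
E
```

```text
red [305, 192, 5, 19, 71] clamp@.145 [-0.006   0.1004  0.145 ]
red [386, 197, 15, 8, 115] clamp@.145 [-0.0167 -0.2026  0.145 ]
tcp [ 0.0008 -0.0798  0.1622] [ 1.9 18.2  6.9] 6.6833 0.00029841198144982294
```

View pics/c6.png

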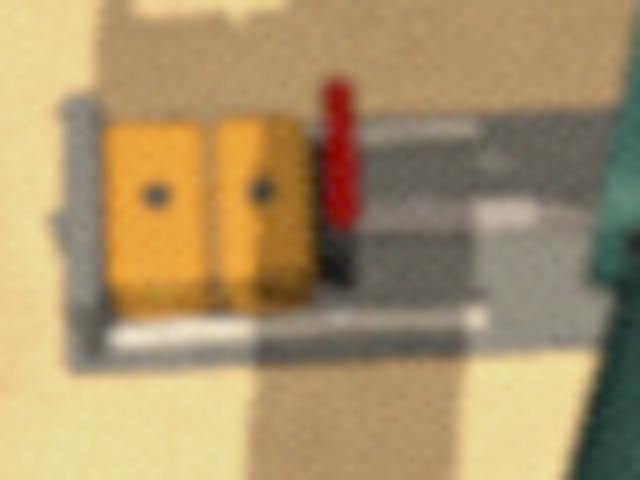

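```bash
python3 - <<'E'
from h import *
T=snap('top')
for x,y in[(103,210),(211,210),(309,210)]: print(cl(onz(T,(265+x/8,182+y/8),.089)))
print(cl(onz(T,(265+66/8,182+370/8),.014)))
E
```

```text
[-0.0078  0.2079  0.089 ]
[-0.0102  0.1589  0.089 ]
[-0.0123  0.1144  0.089 ]
[-0.0621  0.2331  0.014 ]
```

Emit:
servo_tool(
  moves=[
    [-0.04, 0, 0, 0, 1],
    [-0.04, 0, 0, 0, 1],
  ],
)

```text
time: 7.0
tool_pos: [0.5176, -0.1415, 0.1622]
ee_rot: [3.14, -0.014, 1.448]
wrist_force: [1.4, 20.1, 7.2]
width: 0.0004
finger_force: 9.7
```

Emit:
servo_tool(
  moves=[
    [0.6, 0, 0, 0, 1],
    [1.4, 0, 0, 0, 1],
    [1.4, 0, -1.2, 0, 1],
    [1.4, 0, -2.4, 0, 1],
    [1.4, 0, -2.4, 0, 1],
    [-0.1, 0, -2.4, 0, 1],
    [-1.6, 0, -2.4, 0, 1],
    [-3.1, 0, -2.4, 0, 1],
    [-4.5, 0, -2.4, 0, 1],
    [-5.56, 0, -2.4, 0, 1],
  ],
)

```text
time: 7.83
tool_pos: [0.4975, -0.2901, 0.2202]
ee_rot: [-3.14, 0.002, 1.441]
wrist_force: [0.7, 0.3, 0.0]
width: 0.0002
finger_force: 0.0
```

Emit:
servo_tool(
  moves=[
    [0, 0, 0, 0, 1],
    [0, 0, 1.2, 0, 1],
    [0, 0, 2.4, 0, 1],
    [0, 0, 3.4, 0, 1],
    [0, 0, 4.2, 0, 1],
    [0, 0, 4.4, 0, 1],
    [0, 0, 4.4, 0, 1],
  ],
)

```text
time: 8.42
tool_pos: [0.4974, -0.2857, 0.1085]
ee_rot: [-3.137, -0.002, 1.443]
wrist_force: [0.7, 0.2, 0.3]
width: 0.0005
finger_force: 0.0
```

```bash
python3 track.py
```

```text
red [305, 192, 5, 19, 69] clamp@.145 [-0.0064  0.1004  0.145 ]
tcp [-0.0008 -0.2257  0.1085] [0.7 0.2 0.3] 8.4167 0.0005327809551921605
```

Emit:
servo_tool(
  moves=[
    [0, 0, 0.25, 0, 1],
    [0, 0, 0.5, 0, 1],
    [0, 0, 0.7, 0, 1],
    [0, 0, 0.9, 0, 1],
    [0, 0, 1.1, 0, 1],
    [0, 0, 1.25, 0, 1],
    [0, 0, 1.25, 0, 1],
  ],
)

```text
time: 9.05
tool_pos: [0.4998, -0.2896, 0.082]
ee_rot: [3.137, 0.006, 1.442]
wrist_force: [-0.4, -3.0, 5.3]
width: 0.0003
finger_force: 2.1
```

Emit:
servo_tool(
  moves=[
    [0, 0, 0.1, 0, 1],
    [0, 0, 0.2, 0, 1],
    [0, 0, 0.3, 0, 1],
    [0, 0, 0.3, 0, 1],
  ],
)

```text
time: 9.38
tool_pos: [0.5, -0.2893, 0.0759]
ee_rot: [3.137, 0.005, 1.442]
wrist_force: [-1.7, -1.4, 7.8]
width: 0.0006
finger_force: 4.1
```

Keep pressing until a clear stop shows in the force.

Emit:
servo_tool(
  moves=[
    [0, 0, 0.1, 0, 1],
    [0, 0, 0.2, 0, 1],
    [0, 0, 0.3, 0, 1],
    [0, 0, 0.3, 0, 1],
  ],
)

```text
time: 9.72
tool_pos: [0.5003, -0.2895, 0.0746]
ee_rot: [3.134, 0.007, 1.443]
wrist_force: [-10.7, 2.5, 30.7]
width: 0.0008
finger_force: 14.7
```

Emit:
servo_tool(
  moves=[
    [0, 0, 0.1, 0, 1],
    [0, 0, 0.2, 0, 1],
    [0, 0, 0.2, 0, 1],
  ],
)

```text
time: 9.97
tool_pos: [0.5006, -0.2895, 0.0739]
ee_rot: [3.133, 0.008, 1.443]
wrist_force: [-15.6, 6.9, 45.1]
width: 0.0002
finger_force: 21.8
```

Emit:
servo_tool(
  moves=[
    [0, 0, -1.2, 0, 1],
    [0, 0, -2.6, 0, 1],
    [0, 0, -4.0, 0, 1],
    [0, 0, -5.4, 0, 1],
    [0, 0, -6.6, 0, 1],
    [1.5, 0, -6.6, 0, 1],
    [3.0, 0, -6.6, 0, 1],
    [4.5, 0, -6.6, 0, 1],
    [6.0, 0, -6.6, 0, 1],
    [6.0, 0, -6.6, 0, 1],
  ],
)

```text
time: 10.8
tool_pos: [0.5186, -0.132, 0.2256]
ee_rot: [3.14, -0.003, 1.45]
wrist_force: [0.3, 0.3, -0.1]
width: 0.0001
finger_force: 0.0
```

Emit:
servo_tool(
  moves=[
    [1.5, 0, 0, 0, 1],
    [3.0, 0, 0, 0, 1],
    [4.5, 0, 0, 0, 1],
    [6.0, 0, 0, 0, 1],
    [7.5, 0, 0, 0, 1],
    [8.5, 0, 0, 0, 1],
    [8.5, 0, 0, 0, 1],
    [8.5, 0, 0, 0, 1],
  ],
)

```text
time: 11.47
tool_pos: [0.545, 0.0733, 0.2247]
ee_rot: [3.141, 0.001, 1.445]
wrist_force: [0.4, 0.9, -0.3]
width: 0.0005
finger_force: 0.0
```

```bash
python3 track.py; python3 - <<'E'
from h import *
S=snap('side');cv2.imwrite('pics/c7.png',cv2.resize(S['image'][150:290,260:440],None,fx=4,fy=4,interpolation=cv2.INTER_CUBIC))
E
```

```text
red [305, 192, 5, 7, 28] clamp@.145 [0.0181 0.1006 0.145 ]
red [380, 198, 20, 9, 143] clamp@.145 [-0.0205 -0.1891  0.145 ]
tcp [0.0006 0.1365 0.2247] [ 0.4  0.9 -0.3] 11.4667 0.0005289092315088734
```

View pics/c7.png

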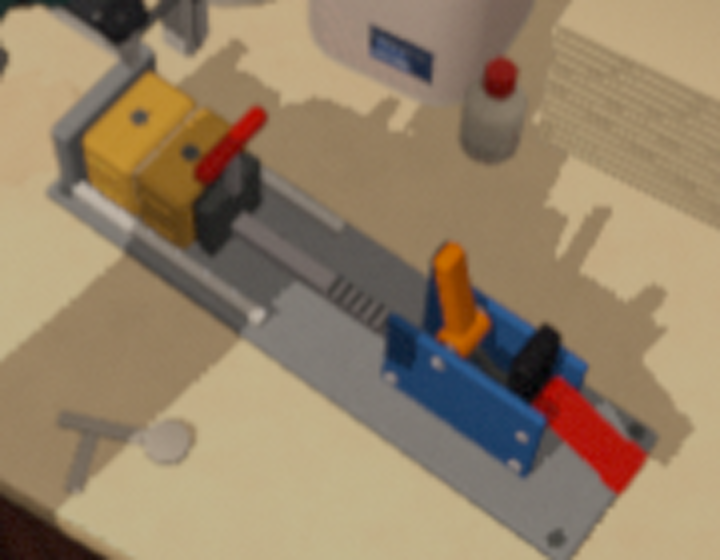

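Emit:
servo_tool(
  moves=[
    [0, 0, 1.2, 0, 1],
    [0, 0, 2.4, 0, 1],
    [0, 0, 3.4, 0, 1],
    [0, 0, 4.1, 0, 1],
    [0, 0, 4.1, 0, 1],
    [-0.3, 0, 4.1, 0, 1],
    [-0.6, 0, 4.1, 0, 1],
    [-0.8, 0, 4.1, 0, 1],
    [-1.0, 0, 4.1, 0, 1],
  ],
)

```text
time: 12.32
tool_pos: [0.543, 0.0479, 0.1243]
ee_rot: [3.138, -0.003, 1.442]
wrist_force: [1.0, 3.9, 1.0]
width: 0.0002
finger_force: 1.7
```

```bash
python3 track.py
```

```text
red [380, 198, 19, 9, 142] clamp@.145 [-0.0204 -0.1888  0.145 ]
tcp [0.0018 0.111  0.1243] [1.  3.9 1. ] 12.3167 0.00020309874365305035
```

Emit:
servo_tool(
  moves=[
    [-0.25, 0, 0, 0, 1],
    [-0.5, 0, 0, 0, 1],
    [-0.75, 0, 0, 0, 1],
    [-1.0, 0, 0, 0, 1],
    [-1.25, 0, 0, 0, 1],
    [-1.5, 0, 0, 0, 1],
    [-1.75, 0, 0, 0, 1],
    [-2.0, 0, 0, 0, 1],
    [-2.25, 0, 0, 0, 1],
    [-2.5, 0, 0, 0, 1],
  ],
)

```text
time: 13.2
tool_pos: [0.5337, -0.0146, 0.1222]
ee_rot: [-3.142, -0.0, 1.443]
wrist_force: [1.3, 3.0, 3.4]
width: 0.0005
finger_force: 1.8
```

Emit:
servo_tool(
  moves=[
    [-0.1, 0, 0, 0, 1],
    [-0.2, 0, 0, 0, 1],
    [-0.3, 0, 0, 0, 1],
    [-0.35, 0, 0, 0, 1],
    [-0.35, 0, 0, 0, 1],
  ],
)

```text
time: 13.62
tool_pos: [0.5324, -0.0231, 0.122]
ee_rot: [-3.141, 0.001, 1.443]
wrist_force: [0.3, 2.5, 1.4]
width: 0.0005
finger_force: 0.9
```

```bash
python3 track.py
```

```text
red [380, 198, 19, 9, 142] clamp@.145 [-0.0206 -0.1889  0.145 ]
tcp [0.0004 0.0393 0.122 ] [0.3 2.5 1.4] 13.6167 0.0005468547361448934
```

Near home, still sliding freely; push on to the stop.

Emit:
servo_tool(
  moves=[
    [-0.08, 0, 0, 0, 1],
    [-0.16, 0, 0, 0, 1],
    [-0.24, 0, 0, 0, 1],
    [-0.24, 0, 0, 0, 1],
  ],
)

```text
time: 14.0
tool_pos: [0.5322, -0.0234, 0.122]
ee_rot: [-3.141, -0.011, 1.445]
wrist_force: [3.3, 13.4, 1.5]
width: 0.0006
finger_force: 7.2
```

Emit:
servo_tool(
  moves=[
    [-0.1, 0, 0, 0, 1],
    [-0.2, 0, 0, 0, 1],
    [-0.2, 0, 0, 0, 1],
  ],
)

```text
time: 14.25
tool_pos: [0.5322, -0.0235, 0.1221]
ee_rot: [-3.141, -0.02, 1.448]
wrist_force: [4.0, 24.9, 2.4]
width: 0.0007
finger_force: 12.6
```

Hard stop: the jaw is home. Back off forward (clear of everything), lift straight up, and look.

Emit:
servo_tool(
  moves=[
    [0.4, 0, 0, 0, 1],
    [0.9, 0, 0, 0, 1],
    [0.9, 0, 0, 0, 1],
    [0.9, 0, -1.2, 0, 1],
    [0.9, 0, -2.4, 0, 1],
    [0.9, 0, -3.6, 0, 1],
    [0.9, 0, -4.8, 0, 1],
    [0.9, 0, -6.0, 0, 1],
    [0.9, 0, -6.0, 0, 1],
    [0.9, 0, -6.0, 0, 1],
  ],
)

```text
time: 15.08
tool_pos: [0.5349, -0.0124, 0.2743]
ee_rot: [3.137, 0.002, 1.442]
wrist_force: [-0.3, 0.2, -0.0]
width: 0.0002
finger_force: 0.0
```

Emit:
servo_tool(
  moves=[
    [1.5, 0, 0, 0, 1],
    [3.0, 0, 0, 0, 1],
    [4.5, 0, 0, 0, 1],
    [6.0, 0, 0, 0, 1],
    [6.0, 0, 0, 0, 1],
    [6.0, 0, 0, 0, 1],
  ],
)

```text
time: 15.58
tool_pos: [0.5523, 0.1384, 0.2693]
ee_rot: [-3.137, 0.003, 1.446]
wrist_force: [0.1, -0.7, -0.3]
width: 0.0003
finger_force: 0.0
```

```bash
python3 track.py; python3 - <<'E'
from h import *
S=snap('side');T=snap('top')
a=cv2.resize(S['image'][150:290,260:440],None,fx=3,fy=3,interpolation=cv2.INTER_CUBIC)
b=cv2.resize(T['image'][180:240,260:420],None,fx=3,fy=3,interpolation=cv2.INTER_CUBIC)
m=np.zeros((600,540,3),np.uint8);m[:420]=a;m[420:600,:480]=b
cv2.imwrite('pics/c8.png',m)
E
```

```text
red [327, 191, 5, 18, 65] clamp@.145 [-0.0035  0.0212  0.145 ]
red [379, 198, 20, 9, 144] clamp@.145 [-0.0205 -0.1883  0.145 ]
tcp [-0.0004  0.202   0.2693] [ 0.1 -0.7 -0.3] 15.5833 0.0002915094265595968
```

View pics/c8.png

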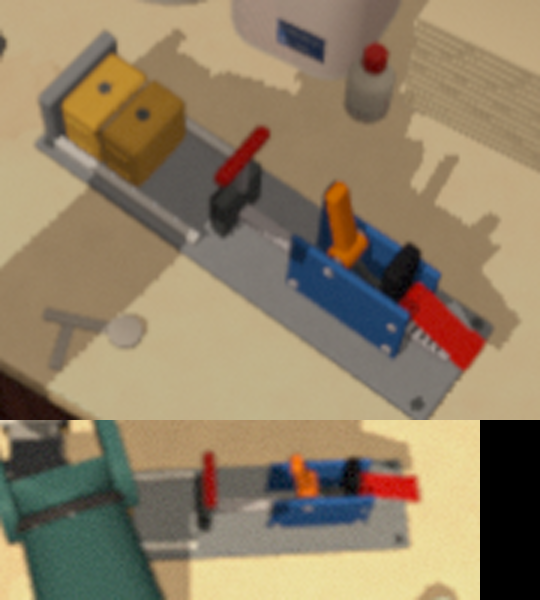

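The picture shows the flask shut, the lever down and the jaw home: the grip moved 79 mm back, as it should.

```bash
python3 -c "
from bench import robot; print(robot.close_job())"
```

```text
the job is handed in; nothing more can be done
None
```

The job is handed in: the flask is shut in its guides, the release lever is fully down, the jaw is back home, and the gripper was clear of everything at about 15.7 s of the 58 s limit.

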